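# Find the socket that fits the mast-base nut and hold it seated

### The job

Find out by trying which of the upright nut sockets fits the hex nut on the mast base: the slim one is plainly too small, the two wide ones look alike and only one goes down over the nut. Finish with the one that fits pressed fully home on the nut, its rim down on the washer, and still gripped by its square adapter: do not let go. The other two must be left standing upright on the table, and the other things on the table must not be disturbed.

Things in the scene. Friction and masses are not known exactly. Their poses are not given: they have to be found in the camera images.
- mast_base: round cast metal mast base, fixed to the table: flange 110 mm across with four small bolt heads, boss rising to a washer 56 mm across, a hex nut on the washer. Origin: centre of the underside on the table, z up; two of the nut's flats face +x and -x of this body, so its yaw is the nut's yaw (repeats every 60 degrees)
- nut_seat (a point): centre of the washer's top face, at the foot of the nut, 26 mm above the table; the rim of a fully home socket lies here. Behind the work stands the tall radio (over 0.4 m high, roughly x above 0.68, y from -0.3 to 0.1, all in m): keep the arm and gripper in front of it when swinging across
- nut_top (a point): centre of the nut's top face, 44 mm above the table. Dark steel nut, 30 mm across flats, 34.6 mm across corners, 18 mm high, top edge bevelled; a threaded stud 16 mm across stands 8 mm out of it (to 52 mm above the table). The fitting socket, if set down 2 mm or so off centre, catches on the nut's edge with its rim about 10 mm above the seat; shift it to the middle
- socket_a: One of two wide nut sockets that look alike: steel, mouth down, barrel 48 mm across, 42 mm tall, 0.14 to 0.28 kg. Origin: centre of the mouth's rim (underside), z up. Hex bore 36 mm deep, two of its flats facing body +x and -x. One wide socket's bore is 33.6 mm across flats, mouth bevelled 3 mm: it fits. The other's is 25 mm: it stops on top of the nut, rim about 18 mm above the seat..
- socket_a_adapter (a point): the square adapter on top of that socket, 22 x 22 mm, from 42 to 78 mm above the socket's rim; grip it here, 63 mm above the rim, pads on two parallel flats (the flats face the body's x and y). Bore and nut line up when socket yaw and mast_base yaw agree modulo 60 degrees (10 degrees off still enters)
- socket_b: One of two wide nut sockets that look alike: steel, mouth down, barrel 48 mm across, 42 mm tall, 0.14 to 0.28 kg. Origin: centre of the mouth's rim (underside), z up. Hex bore 36 mm deep, two of its flats facing body +x and -x. One wide socket's bore is 33.6 mm across flats, mouth bevelled 3 mm: it fits. The other's is 25 mm: it stops on top of the nut, rim about 18 mm above the seat..
- socket_b_adapter (a point): the square adapter on top of that socket, 22 x 22 mm, from 42 to 78 mm above the socket's rim; grip it here, 63 mm above the rim, pads on two parallel flats (the flats face the body's x and y). Bore and nut line up when socket yaw and mast_base yaw agree modulo 60 degrees (10 degrees off still enters)
- socket_c: slim upright nut socket, plain steel, mouth down, barrel 31 mm across (narrower than the nut's corners, so it cannot fit), 42 mm tall, the same square adapter on top up to z = 78 mm. Origin: centre of the mouth's rim (underside), z up
- compass: closed round pocket compass, 64 x 55 x 20 mm, origin at the underside; a bystander, loose, leave it where it is
- egg_insulator: white waisted egg insulator, 32 mm across, 41 mm tall, origin at the underside; a bystander, loose, leave it where it is
- spares_tin: closed hinged tin box, 76 x 93 x 36 mm, origin at the underside; a bystander, loose, leave it where it is
- valve_carton: small upright carton, 35 x 34 x 75 mm, origin at the underside; a bystander, loose, leave it where it is
- jack_plug: brass jack plug lying down, 67 mm long, 15 mm thick, origin at the underside; a bystander, loose, leave it where it is
- stamp: wooden hand stamp standing on its foot, 22 x 50 x 55 mm, origin at the underside; a bystander, loose, leave it where it is
There are look-alikes about, which are no part of the job. Leave any yellow look-alike of the socket_b alone. What is shaped like the socket_a but yellow is not meant.

How it is judged:
By the outcome, as a careful person would: the job done as asked, in the order asked, and still so for the second after the job is handed in, while the arm keeps its last pose, push and grip.
It also fails if it takes over 64 s, if anything falls off the work surface, if the arm or the gripper's body presses on something with over 40 N, if the wrist force passes 120 N, or if a joint passes its speed limit or range.

### The arm

A 7-joint arm with a two-finger parallel gripper is mounted at the origin on a cart in front of the work surface, level with it; the furniture and walls round the work are solid. World frame = base frame: x ahead of the robot, y to its left, z up, the work surface at z = 0. Lengths are in m, angles in rad, forces in N, time in s.
With the tool pointing down it reaches from about 0.425 to 0.925 m from the base axis. Payload 6.8 kg.
Tool frame: the origin (TCP) lies on the centre line of the jaws, within the pads' length; the fingertips stand 14 mm ahead of it and the grasp point (between the pads) lies 5 mm behind it; z points along the fingers, y is the line along which they close (so a half turn about z gives the same grasp; the last joint's range is limited). The gripper opens to 85 mm and grips with 20 to 120 N. Pads are 22 mm wide; open, the fingers measure 114 mm over their backs; the gripper's body (76 mm by 85 mm) begins 54 mm behind the grasp point. The pads swing forward as they close: fully open they stand 13 mm farther back than shut.
Start: joints at [1.03, 0.477, 0.022, 1.555, -0.011, 1.109, -0.083], TCP at [0.283, -0.613, 0.245] pointing down, gripper open.
Joint ranges: [-2.96, 2.96], [-0.34, 2.1], [-1.41, 1.46], [0.24, 2.44], [-1.37, 4.51], [0.17, 1.92], [-2.96, 2.96]. Speed limits (rad/s): [2.39, 2.39, 3.14, 3.14, 3.14, 3.14, 3.14].

### API

Orientations are given as a unit quaternion [w, x, y, z].
In Python, from station import bot gives the robot as it stands. The module is installed in compiled form; this text tells all that it offers.
- The arm moves only by the tool drive_tool, never from a script. Its argument "commands" is a list of rows, each an object with "hand": the opening, from 0 (shut) to 1 (fully open); "translation": the shift along the world's x, y, z in mm, a list of three; "angular": the turn, a rotation vector about the world's x, y, z in rad, a list of three. In form: [{"hand": hand, "translation": [tx, ty, tz], "angular": [ax, ay, az]}, ...]. A call has 1 to 12 rows; each row is the pose to reach, as a shift and turn from the pose commanded when the call began; what a row does not reach only later rows make up. A row lasts 1/8 s, in which the tool goes at most 62.5 mm and 10.7 degrees, less where a joint would pass 70% of its speed; a pose out of reach is approached as far as the arm can. A call with a gripper value outside its range is refused whole. The fingers move at their own pace and stop on an object; "force" is the grip in N (left out, the last holds). Time passes only in rows, so rows that repeat a pose let the fingers close. It gives the time, the measured TCP pose, the force, the opening and the grip force at its end, in the units of the state.
- bot.get_obs(): the state, without advancing time (a new reading comes with each control period).
- bot.read_camera(name): name is "scene" or "top" or "wrist"; returns the picture (480x640x3 uint8, red, green, blue); there is no depth.
- bot.camera_model(name): a dict with "fx", "fy", "cx", "cy" (pixels), "k1" (the pictures are not rectified: a ray, as slopes to the right and down, at radius r is drawn at 1 + k1 r^2 times it, then the intrinsics apply), "view" (4x4, takes a point from world to camera coordinates). Camera axes: x right, y up, looking along -z (the intrinsics and any distortion apply to the point x, -y, -z); pixel columns grow to the right and rows downward; lengths in m; the calibration is good to about 2 mm. A picture is of the moment at which its call begins: read the wrist's pose just before it. camera_model takes no time and is no camera call; for the wrist camera it gives the pose at the moment of the call.
- bot.hand_in(): hands the job in; it is judged then, once.
Trained networks look in the newest picture that a camera, given by its name, has taken for a name from the list of things; names that differ only in an ending like _2 or _b are one class to them, and where a whole thing is asked for, a point or a joint stands for the part that bears it (a point fixed in the world has none). Each returns a list of dicts, best first, with "score" (0 to 1); they miss things now and then, are a little off and sometimes report something else, mostly with a low value. They report only what shows in the picture. A call takes as long as a camera call. They do not tell look-alikes from the thing itself.
- bot.find_in(camera, query): "position" ([column, row] in pixels, amid what is visible of it).
- bot.outline_of(camera, query): "pixels" (480x640 bool, what is visible of it) and "position" ([column, row] in pixels, amid what is visible of it).
The state is a dict: "t": time; "q": joint angles; "joint_vel": joint speeds; "joint_torque": joint torques, N m; "eef_pos": TCP position; "tool_rot": TCP orientation; "contact_force": force on the tool from outside, world axes, zero at the start; "torque": the same for the moment, N m; "gripper_width": opening from 0.0 (shut) to 1.0 (fully open); "grasp_force": force on a finger pad.
Only numpy, scipy, OpenCV 4.12 (cv2) and the standard library are available. Lean on these libraries where they do the work, as an engineer would, in place of code of your own. Each camera call takes 0.05 s, during which the arm holds its last target. There are 200 camera calls.

## Working session

There is one attempt and no reset: what is moved stays moved. The work goes in short steps, Python scripts to look and compute and a tool call to move; the robot and the scene stay as the last step left them, time stands still between calls to the robot, and variables do not carry over. Pictures are saved under pics/ and viewed, at most 12 in all, crops included, and the job is handed in when it is done.

Besides the shell and the picture viewer there is one more tool, called after "Emit:" in YAML: its name, and indented under it one key for each argument. drive_tool: Moves the arm, as the interface text tells. Its arguments: {"type":"object","properties":{"commands":{"type":"array","items":{"type":"object","properties":{"hand":{"type":"number"},"translation":{"type":"array","items":{"type":"number"}},"angular":{"type":"array","items":{"type":"number"}}}}},"force":{"type":"number"}},"required":["commands"]}

```bash
mkdir -p pics; cat > h.py <<'E'
import numpy as np, cv2
from station import bot
def ray(cam,uv,m=None):
    m=m or bot.camera_model(cam)
    d=np.array([(uv[0]-m['cx'])/m['fx'],(uv[1]-m['cy'])/m['fy']]); s=d.copy()
    for _ in range(20): s=d/(1+m['k1']*(s@s))
    V=np.array(m['view']); R=V[:3,:3]; o=-R.T@V[:3,3]
    return o, R.T@np.array([s[0],-s[1],-1])
def onz(cam,uv,z,m=None):
    o,d=ray(cam,uv,m); return o+d*(z-o[2])/d[2]
def proj(cam,p,m=None):
    m=m or bot.camera_model(cam); V=np.array(m['view'])
    c=V[:3,:3]@np.asarray(p,float)+V[:3,3]; s=np.array([c[0],-c[1]])/-c[2]
    s=s*(1+m['k1']*(s@s)); return np.array([m['fx']*s[0]+m['cx'],m['fy']*s[1]+m['cy']])
def save(cam,name,crop=None,k=1):
    im=bot.read_camera(cam)
    if crop: im=im[crop[1]:crop[3],crop[0]:crop[2]]
    im=cv2.resize(im,None,fx=k,fy=k,interpolation=cv2.INTER_CUBIC)
    cv2.imwrite('pics/'+name,cv2.cvtColor(im,cv2.COLOR_RGB2BGR))
E
python3 - <<'E'
from h import *
np.set_printoptions(precision=3,suppress=True)
save('top','top0.png');save('scene','scene0.png')
for c in('top','scene'):
    m=bot.camera_model(c); V=np.array(m['view']); print(c,-V[:3,:3].T@V[:3,3],V[2,:3],m['fx'])
    for q in('mast_base','socket_a','socket_c'):
        for r in bot.find_in(c,q): print(c,q,r['position'],round(r['score'],2),onz(c,r['position'],.04))
o=bot.get_obs();print(o)
E
```

```text
top [0.394 0.021 1.056] [-0.102  0.027  0.994] 460.29186259477996
top mast_base [355.8, 268.0] 0.92 [ 0.431 -0.07   0.04 ]
top socket_a [214.9, 207.2] 0.91 [0.569 0.242 0.04 ]
top socket_a [236.0, 274.9] 0.76 [0.418 0.194 0.04 ]
top socket_a [279.3, 202.8] 0.7 [0.578 0.099 0.04 ]
top socket_a [154.2, 220.0] 0.64 [0.541 0.376 0.04 ]
top socket_a [162.4, 179.4] 0.56 [0.633 0.36  0.04 ]
top socket_a [450.7, 176.0] 0.24 [ 0.638 -0.289  0.04 ]
top socket_c [214.9, 207.2] 0.91 [0.569 0.242 0.04 ]
top socket_c [236.0, 274.9] 0.76 [0.418 0.194 0.04 ]
top socket_c [279.3, 202.8] 0.7 [0.578 0.099 0.04 ]
top socket_c [154.2, 220.0] 0.64 [0.541 0.376 0.04 ]
top socket_c [162.4, 179.4] 0.56 [0.633 0.36  0.04 ]
top socket_c [450.7, 176.0] 0.24 [ 0.638 -0.289  0.04 ]
scene [-0.308  0.893  0.727] [-0.586  0.653  0.48 ] 540.8283872287399
scene mast_base [360.0, 258.9] 0.71 [ 0.398 -0.028  0.04 ]
scene socket_a [169.0, 287.0] 0.97 [0.629 0.372 0.04 ]
scene socket_a [286.0, 296.6] 0.91 [0.412 0.214 0.04 ]
scene socket_a [228.4, 280.0] 0.74 [0.556 0.26  0.04 ]
scene socket_a [270.1, 251.5] 0.65 [0.585 0.103 0.04 ]
scene socket_a [189.0, 309.6] 0.63 [0.525 0.391 0.04 ]
scene socket_c [169.0, 287.0] 0.97 [0.629 0.372 0.04 ]
scene socket_c [286.0, 296.6] 0.91 [0.412 0.214 0.04 ]
scene socket_c [228.4, 280.0] 0.74 [0.556 0.26  0.04 ]
scene socket_c [270.1, 251.5] 0.65 [0.585 0.103 0.04 ]
scene socket_c [189.0, 309.6] 0.63 [0.525 0.391 0.04 ]
{'t': 0.4, 'q': array([ 1.03 ,  0.477,  0.022,  1.556, -0.012,  1.109, -0.083]), 'joint_vel': array([-0.002, -0.001, -0.001, -0.001,  0.001, -0.001,  0.   ]), 'joint_torque': array([ -0.001, -59.564,   1.604, -28.112,   0.012,   0.004,  -0.   ]), 'eef_pos': array([ 0.283, -0.613,  0.245]), 'tool_rot': array([-0.   ,  0.977,  0.215, -0.   ]), 'contact_force': array([ 0.039, -0.129,  0.482]), 'torque': array([-0.029,  0.003,  0.004]), 'grasp_force': 0.0, 'gripper_width': 0.9977258989851733}
```

View top.

```bash
python3 -c "
import cv2
a=cv2.imread('pics/top0.png');cv2.imwrite('pics/top1.png',cv2.resize(a[140:320,120:480],None,fx=2.2,fy=2.2,interpolation=cv2.INTER_CUBIC))"
```

```text
(no output)
```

View pics/top1.png

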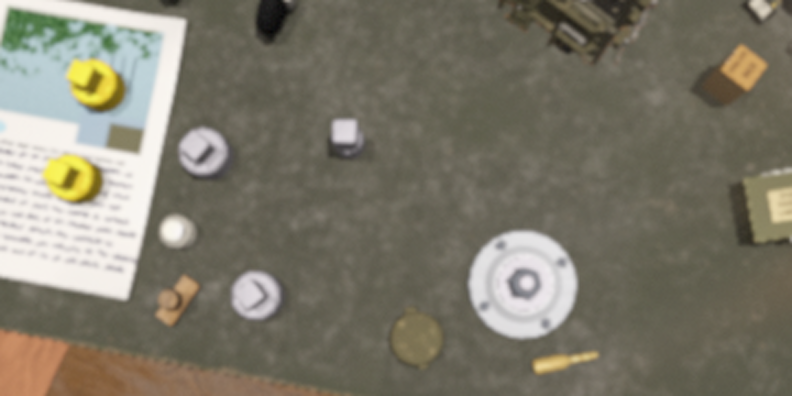

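View pics/scene0.png

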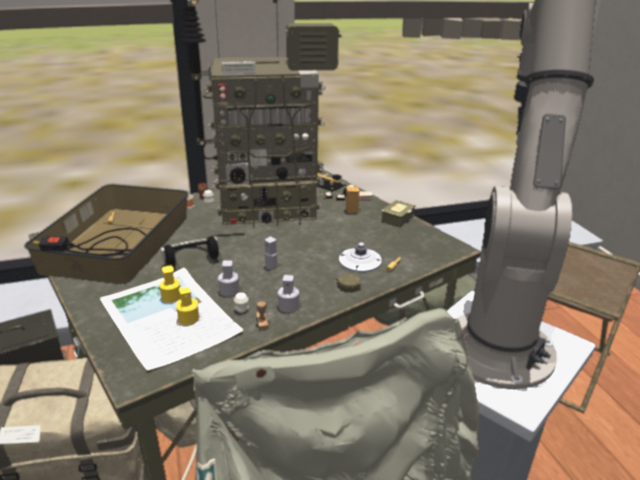

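```bash
python3 - <<'E'
from h import *
np.set_printoptions(precision=4,suppress=True)
m=bot.camera_model('wrist');V=np.array(m['view']);o=bot.get_obs()
from scipy.spatial.transform import Rotation as Ro
R=Ro.from_quat(np.roll(o['tool_rot'],-1)).as_matrix()
c=-V[:3,:3].T@V[:3,3]
print(R.T@(c-o['eef_pos']), R.T@V[:3,:3].T, m)
bot.read_camera('top');bot.read_camera('scene')
for q in('mast_base','socket_a'):
  for r in bot.outline_of('top',q):
    p=r['pixels'];ys,xs=np.nonzero(p);print(q,r['position'],r['score'],p.sum(),xs.min(),xs.max(),ys.min(),ys.max())
for z in(0,.026,.05): print(onz('top',(355.8,268),z))
E
```

```text
[ 0.0829 -0.0006 -0.129 ] [[-0.0013  0.9446  0.3281]
 [ 1.      0.0016 -0.0005]
 [-0.001   0.3281 -0.9446]] {'fx': 414.3785671981147, 'fy': 414.3785671981147, 'cx': 320.76410287497373, 'cy': 238.81203677358698, 'k1': 0.018823437970815, 'view': array([[ 0.4182, -0.9084,  0.0007, -0.6745],
       [ 0.8582,  0.3948, -0.3281,  0.0434],
       [ 0.2977,  0.1378,  0.9446, -0.3805],
       [ 0.    ,  0.    ,  0.    ,  1.    ]])}
mast_base [358.2, 268.7] 0.94 1853 333 381 246 293
socket_a [152.5, 222.3] 0.93 467 140 166 210 232
socket_a [237.2, 273.2] 0.84 404 226 248 264 285
socket_a [216.7, 206.9] 0.83 450 202 226 198 221
socket_a [163.1, 179.5] 0.76 480 151 176 167 190
socket_a [355.8, 267.9] 0.73 1802 334 381 246 293
socket_a [278.2, 203.6] 0.49 211 272 285 195 212
[ 0.4324 -0.0731  0.    ]
[ 0.4315 -0.0708  0.026 ]
[ 0.4306 -0.0687  0.05  ]
```

Emit:
drive_tool:
  commands:
    - {"hand": 1,"translation": [20,50,0],"angular": [0,0,0]}
    - {"hand": 1,"translation": [35,110,-5],"angular": [0,0,0]}
    - {"hand": 1,"translation": [52,165,-15],"angular": [0,0,0]}
    - {"hand": 1,"translation": [70,222,-22],"angular": [0,0,0]}
    - {"hand": 1,"translation": [86,280,-30],"angular": [0,0,0]}
    - {"hand": 1,"translation": [102,336,-35],"angular": [0,0,0]}
    - {"hand": 1,"translation": [118,392,-40],"angular": [0,0,0]}
    - {"hand": 1,"translation": [135,450,-45],"angular": [0,0,0]}
    - {"hand": 1,"translation": [150,505,-45],"angular": [0,0,0]}
    - {"hand": 1,"translation": [157,541,-45],"angular": [0,0,0]}
    - {"hand": 1,"translation": [157,541,-45],"angular": [0,0,0]}
    - {"hand": 1,"translation": [157,541,-45],"angular": [0,0,0]}

```text
t: 2.1
eef_pos: [0.44, -0.0725, 0.2004]
tool_rot: [0.0, 0.977, 0.214, -0.0]
contact_force: [0.1, 0.2, 1.1]
gripper_width: 0.996
grasp_force: 0.0
```

```bash
python3 - <<'E'
from h import *
np.set_printoptions(precision=4,suppress=True)
m=bot.camera_model('wrist');o=bot.get_obs();print(o['t'],o['eef_pos'],o['tool_rot'],o['q'])
u=proj('wrist',(.432,-.072,.044));print(u)
im=bot.read_camera('wrist');import pickle;pickle.dump((im,m),open('mast.pkl','wb'))
x,y=map(int,u);c=im[max(0,y-110):y+110,max(0,x-130):x+130];print(max(0,x-130),max(0,y-110))
cv2.imwrite('pics/m.png',cv2.cvtColor(cv2.resize(c,None,fx=2.7,fy=2.7,interpolation=cv2.INTER_CUBIC),cv2.COLOR_RGB2BGR))
for r in bot.outline_of('wrist','mast_base')[:1]:
    p=r['pixels'];print(r['position'],r['score']);
    ys,xs=np.nonzero(p);print(xs.min(),xs.max(),ys.min(),ys.max())
E
```

```text
2.1 [ 0.44   -0.0725  0.2004] [ 0.0002  0.9767  0.2144 -0.    ] [ 0.2948  0.1725 -0.299   2.1109  0.067   0.8668 -1.1821]
[315.9774 226.773 ]
185 116
[318.2, 216.4] 0.85
252 387 148 279
```

View pics/m.png

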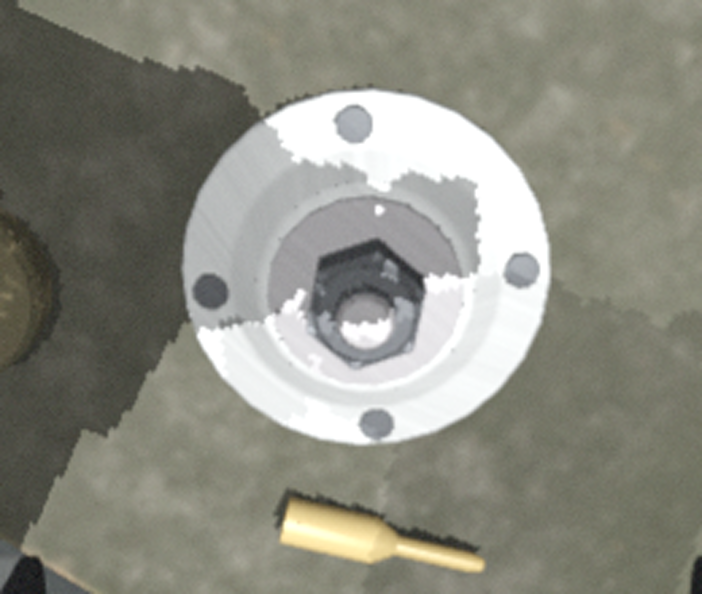

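```bash
python3 - <<'E'
from h import *
import pickle
from scipy.optimize import least_squares
np.set_printoptions(precision=4,suppress=True)
im,m=pickle.load(open('mast.pkl','rb'))
f=lambda x,y,z: onz('wrist',(185+(x+.5)/2.7-.5,116+(y+.5)/2.7-.5),z,m)
F=[f(318,256,.026),f(377,240,.026),f(424,288,.026)]
print('stud',f(366,322,.052)); print('washer',f(367,291,.026),[f(*a,.026) for a in((268,290),(466,290),(367,197),(367,386))])
print('bolts mean',np.mean([f(*a,.01) for a in((353,124),(521,270),(377,424),(210,291))],0))
P=np.array(F)[:,:2]
def hexa(p): a=p[2]+np.radians([30,90,150,210,270,330]); return p[:2]+.01732*np.c_[np.cos(a),np.sin(a)]
def res(p):
    H=hexa(p); return np.concatenate([(H-q)[np.argmin(((H-q)**2).sum(1))] for q in P])
best=min((least_squares(res,[.431,-.071,a]) for a in np.radians(range(0,60,10))),key=lambda r:r.cost)
print(best.x[:2],np.degrees(best.x[2])%60,best.fun)
p=best.x
# overlay
v=cv2.resize(im[116:336,185:445],None,fx=2.7,fy=2.7,interpolation=cv2.INTER_CUBIC)[:,:,::-1].copy()
def d(pts,c):
    q=np.array([(proj('wrist',a,m)-[185,116]+.5)*2.7-.5 for a in pts]); cv2.polylines(v,[np.int32(q*8)],True,c,1,cv2.LINE_AA,3)
for z,c in((.026,(0,0,255)),(.044,(0,255,0))): d([(*h,z) for h in hexa(p)],c)
t=np.linspace(0,6.28,40)
for r,z in((.028,.026),(.008,.052),(.055,.0)): d([(p[0]+r*np.cos(a),p[1]+r*np.sin(a),z) for a in t],(255,0,255))
cv2.imwrite('pics/m2.png',v)
E
```

```text
stud [ 0.4301 -0.0763  0.052 ]
washer [ 0.4307 -0.0763  0.026 ] [array([ 0.4192, -0.0507,  0.026 ]), array([ 0.4426, -0.1017,  0.026 ]), array([ 0.4552, -0.065 ,  0.026 ]), array([ 0.4043, -0.0884,  0.026 ])]
bolts mean [ 0.4289 -0.0766  0.01  ]
[ 0.4278 -0.0759] 38.05796415953522 [ 0.0001 -0.0003 -0.0004 -0.0008  0.0003  0.0011]
```

View pics/m2.png

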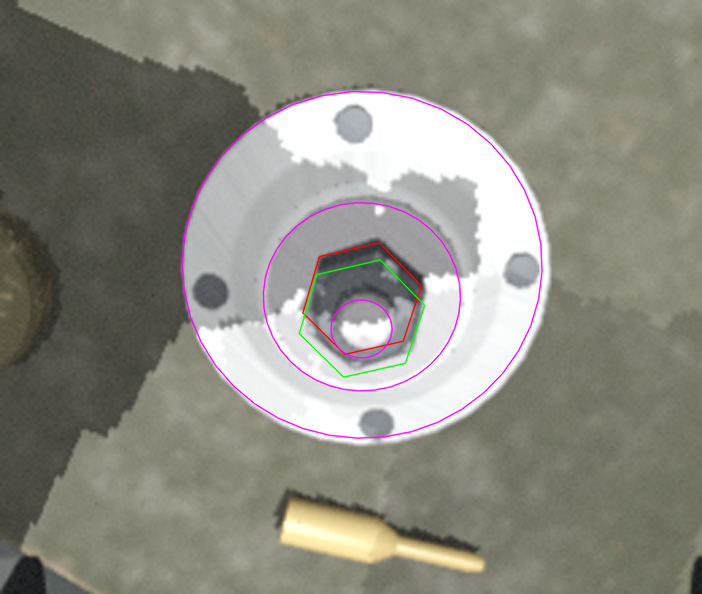

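```bash
python3 - <<'E'
from h import *
import pickle
im,m=pickle.load(open('mast.pkl','rb'))
f=lambda x,y,z: onz('wrist',(185+(x+.5)/2.7-.5,116+(y+.5)/2.7-.5),z,m)
c=np.array([.4304,-.0763])
for a in((318,257,.026),(377,240,.026),(424,288,.026),(357,364,.043),(413,343,.043),(313,330,.043)):
    q=f(*a)[:2]-c; print(a,np.hypot(*q)*1e3,(np.degrees(np.arctan2(q[1],q[0]))-30)%60)
def hexa(x,y,t): a=np.radians(t)+np.radians([30,90,150,210,270,330]); return np.array([x,y])+.0173*np.c_[np.cos(a),np.sin(a)]
v0=cv2.resize(im[186:266,285:365],None,fx=5,fy=5,interpolation=cv2.INTER_CUBIC)[:,:,::-1]
out=[]
for t in(38,45):
    v=v0.copy()
    for z,col in((.026,(0,0,255)),(.044,(0,255,0))):
        q=np.array([(proj('wrist',(*h,z),m)-[285,186]+.5)*5-.5 for h in hexa(*c,t)]); cv2.polylines(v,[np.int32(q*8)],True,col,1,cv2.LINE_AA,3)
    out.append(v)
cv2.imwrite('pics/m3.png',np.hstack(out))
E
```

```text
(318, 257, 0.026) 17.010268102233088 47.853370090892966
(377, 240, 0.026) 15.37669510795545 43.753178525444255
(424, 288, 0.026) 16.301776427561627 28.58380884530888
(357, 364, 0.043) 15.66125694610718 45.01373788904891
(413, 343, 0.043) 15.694666323339522 48.154845236961904
(313, 330, 0.043) 15.553000633587006 45.75525320072211
```

View pics/m3.png

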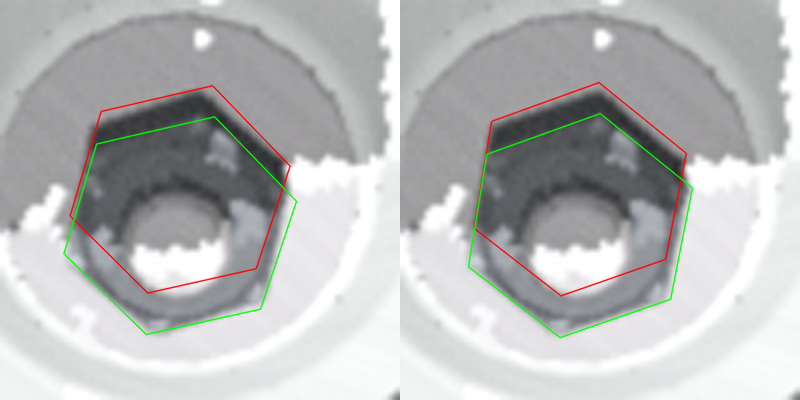

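Emit:
drive_tool:
  commands:
    - {"hand": 1,"translation": [5,25,25],"angular": [0,0,0]}
    - {"hand": 1,"translation": [13,75,40],"angular": [0,0,0]}
    - {"hand": 1,"translation": [20,130,55],"angular": [0,0,0]}
    - {"hand": 1,"translation": [28,185,70],"angular": [0,0,0]}
    - {"hand": 1,"translation": [36,240,80],"angular": [0,0,0]}
    - {"hand": 1,"translation": [40,272,80],"angular": [0,0,0]}
    - {"hand": 1,"translation": [40,272,80],"angular": [0,0,0]}

```text
t: 3.08
eef_pos: [0.4802, 0.2019, 0.2803]
tool_rot: [-0.001, 0.976, 0.216, 0.0]
contact_force: [-0.4, -0.9, -0.0]
gripper_width: 1.001
grasp_force: 0.0
```

```bash
python3 - <<'E'
from h import *
np.set_printoptions(precision=4,suppress=True)
m=bot.camera_model('wrist');o=bot.get_obs();print(o['t'],o['eef_pos'],o['q'])
im=bot.read_camera('wrist');import pickle;pickle.dump((im,m),open('sock.pkl','wb'))
cs=[]
for P in((.418,.194,.05),(.569,.242,.05)):
    u=proj('wrist',P);x,y=map(int,u);y=max(y,50);x=max(x,50);print(x-50,y-50)
    cs.append(cv2.resize(im[y-50:y+50,x-50:x+50],(400,400),interpolation=cv2.INTER_CUBIC)[:,:,::-1])
cv2.imwrite('pics/s.png',np.hstack(cs))
for r in bot.outline_of('wrist','socket_a'):
    p=r['pixels'];print(r['position'],r['score'],p.sum(),onz('wrist',r['position'],.04,m))
E
```

```text
3.075 [0.4802 0.2019 0.2803] [-0.0909  0.2279 -0.4947  1.8524  0.1201  1.0902 -1.766 ]
248 206
269 24
[149.0, 29.9] 0.93 4087 [0.5413 0.3819 0.04  ]
[475.7, 141.9] 0.82 1835 [0.5765 0.0987 0.04  ]
[315.0, 78.8] 0.73 2723 [0.5644 0.2469 0.04  ]
[303.5, 244.4] 0.7 2362 [0.4269 0.1959 0.04  ]
```

View pics/s.png

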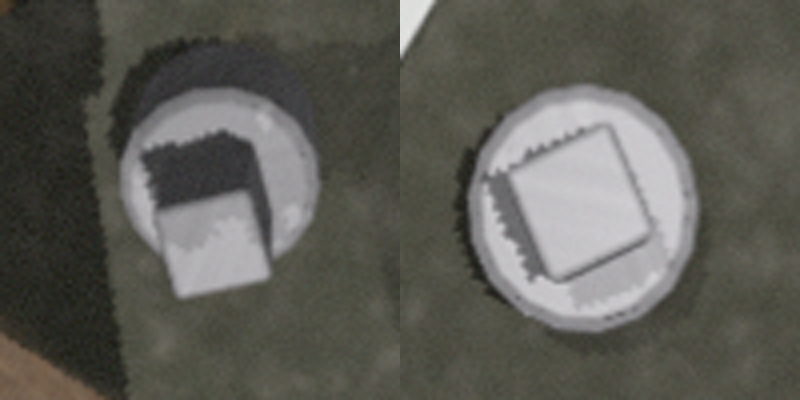

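```bash
python3 - <<'E'
from h import *
import pickle
np.set_printoptions(precision=4,suppress=True)
im,m=pickle.load(open('sock.pkl','rb'))
for o,C in(((248,206),((158,212),(250,190),(271,273),(180,298))),((269,24),((112,173),(208,125),(250,235),(158,280)))):
    Q=np.array([onz('wrist',(o[0]+(x+.5)/4-.5,o[1]+(y+.5)/4-.5),.078,m)[:2] for x,y in C])
    e=np.roll(Q,-1,0)-Q
    print(Q.mean(0),np.hypot(*e.T)*1e3,np.degrees(np.arctan2(e[:,1],e[:,0]))%90)
for o,(x,y) in(((248,206),(220,183)),((269,24),(184,206))): print('barrel',onz('wrist',(o[0]+x/4,o[1]+y/4),.028,m),onz('wrist',(o[0]+x/4,o[1]+y/4),.042,m))
E
```

```text
[0.4207 0.1936] [20.4696 19.8745 20.8363 20.7259] [39.1979 37.6951 41.5082 36.7893]
[0.5658 0.2477] [19.4603 20.2889 18.9719 20.3011] [49.374  47.5821 49.4394 48.9619]
barrel [0.4155 0.1919 0.028 ] [0.4207 0.1935 0.042 ]
barrel [0.5671 0.2483 0.028 ] [0.5667 0.2479 0.042 ]
```

```bash
python3 - <<'E'
from h import *
o=bot.get_obs();print(o['t'],o['eef_pos'],o['tool_rot'],o['joint_vel'].round(3))
E
```

```text
3.175 [0.48035639 0.19858104 0.2798664 ] [ 4.33525870e-04  9.76871280e-01  2.13827221e-01 -4.83466713e-04] [ 0.016 -0.008  0.012  0.011  0.001  0.    -0.002]
```

Emit:
drive_tool:
  commands:
    - {"hand": 0.6,"translation": [-20,-2,-40],"angular": [0,0,0.09]}
    - {"hand": 0.6,"translation": [-40,-4,-80],"angular": [0,0,0.18]}
    - {"hand": 0.6,"translation": [-55,-6,-110],"angular": [0,0,0.245]}
    - {"hand": 0.6,"translation": [-59,-6,-120],"angular": [0,0,0.245]}
    - {"hand": 0.6,"translation": [-59,-6,-120],"angular": [0,0,0.245]}
    - {"hand": 0.6,"translation": [-59,-6,-120],"angular": [0,0,0.245]}
    - {"hand": 0.6,"translation": [-59,-6,-120],"angular": [0,0,0.245]}

```text
t: 4.05
eef_pos: [0.4222, 0.1945, 0.1613]
tool_rot: [-0.0, 0.943, 0.332, 0.001]
contact_force: [0.2, -0.8, -0.3]
gripper_width: 0.602
grasp_force: 0.0
```

```bash
python3 - <<'E'
from h import *
np.set_printoptions(precision=4,suppress=True)
m=bot.camera_model('wrist');o=bot.get_obs();print(o['t'],o['eef_pos'],o['joint_vel'])
im=bot.read_camera('wrist');import pickle;pickle.dump((im,m),open('sock2.pkl','wb'))
u=proj('wrist',(.4207,.1936,.06));x,y=map(int,u);print(x-75,y-75)
cv2.imwrite('pics/s2.png',cv2.resize(im[y-75:y+75,x-75:x+75],(600,600),interpolation=cv2.INTER_CUBIC)[:,:,::-1])
E
```

```text
4.05 [0.4222 0.1945 0.1613] [-0.0011  0.004  -0.0016  0.0092  0.0024 -0.0027 -0.001 ]
247 171
```

View pics/s2.png

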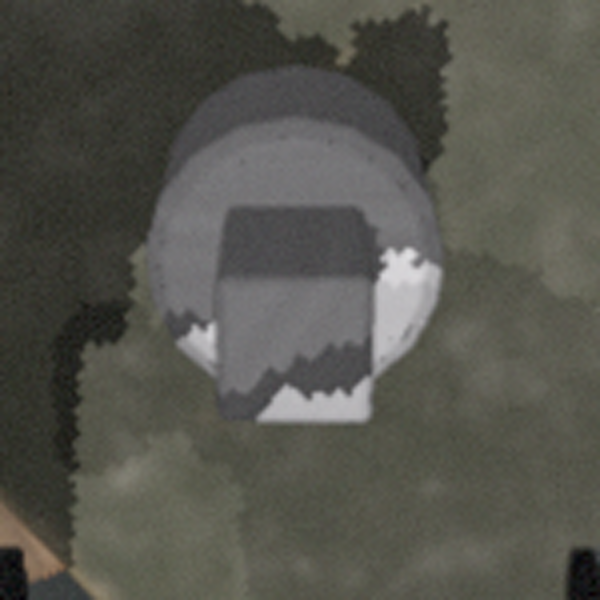

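```bash
python3 - <<'E'
from h import *
import pickle
np.set_printoptions(precision=4,suppress=True)
im,m=pickle.load(open('sock2.pkl','rb'))
Q=np.array([onz('wrist',(247+x/4,171+y/4),.078,m)[:2] for x,y in((216,279),(374,279),(372,421),(216,421))])
e=np.roll(Q,-1,0)-Q
print(Q.mean(0),np.hypot(*e.T)*1e3,np.degrees(np.arctan2(e[:,1],e[:,0]))%90)
B=np.array([onz('wrist',(247+x/4,171+y/4),.042,m)[:2] for x,y in((148,250),(442,250),(295,116))]);print(B)
o=bot.get_obs();print(o['t'],o['eef_pos'])
E
```

```text
[0.4199 0.194 ] [21.4614 21.0605 21.8332 21.0592] [38.6697 38.8273 38.6601 37.8159]
[[0.4077 0.2137]
 [0.4367 0.1775]
 [0.4391 0.2092]]
4.1 [0.422  0.1945 0.1611]
```

Emit:
drive_tool:
  commands:
    - {"hand": 0.6,"translation": [-2,-0.5,-45],"angular": [0,0,0]}
    - {"hand": 0.6,"translation": [-2,-0.5,-85],"angular": [0,0,0]}
    - {"hand": 0.6,"translation": [-2,-0.5,-103],"angular": [0,0,0]}
    - {"hand": 0.6,"translation": [-2,-0.5,-103],"angular": [0,0,0]}
    - {"hand": 0,"translation": [-2,-0.5,-103],"angular": [0,0,0]}
    - {"hand": 0,"translation": [-2,-0.5,-103],"angular": [0,0,0]}
    - {"hand": 0,"translation": [-2,-0.5,-103],"angular": [0,0,0]}
    - {"hand": 0,"translation": [-2,-0.5,-103],"angular": [0,0,0]}
    - {"hand": 0,"translation": [-2,-0.5,-103],"angular": [0,0,0]}
    - {"hand": 0,"translation": [-2,-0.5,-103],"angular": [0,0,0]}
  force: 80

```text
t: 5.35
eef_pos: [0.42, 0.1942, 0.0585]
tool_rot: [-0.0, 0.943, 0.332, 0.001]
contact_force: [-1.3, -0.7, 6.7]
gripper_width: 0.244
grasp_force: 78.3
```

Emit:
drive_tool:
  commands:
    - {"hand": 0,"translation": [0,0,40],"angular": [0,0,0]}
    - {"hand": 0,"translation": [0,-20,80],"angular": [0,0,0]}
    - {"hand": 0,"translation": [2,-70,90],"angular": [0,0,0.03]}
    - {"hand": 0,"translation": [4,-125,90],"angular": [0,0,0.06]}
    - {"hand": 0,"translation": [7,-180,90],"angular": [0,0,0.09]}
    - {"hand": 0,"translation": [9,-230,90],"angular": [0,0,0.105]}
    - {"hand": 0,"translation": [10,-262,80],"angular": [0,0,0.105]}
    - {"hand": 0,"translation": [10,-270.7,65],"angular": [0,0,0.105]}
    - {"hand": 0,"translation": [10,-270.7,65],"angular": [0,0,0.105]}
    - {"hand": 0,"translation": [10,-270.7,65],"angular": [0,0,0.105]}
    - {"hand": 0,"translation": [10,-270.7,65],"angular": [0,0,0.105]}

```text
t: 6.72
eef_pos: [0.4295, -0.0757, 0.1227]
tool_rot: [0.0, 0.924, 0.383, 0.0]
contact_force: [0.3, 0.1, -2.5]
gripper_width: 0.248
grasp_force: 79.2
```

```bash
python3 - <<'E'
from h import *
np.set_printoptions(precision=4,suppress=True)
m=bot.camera_model('wrist');o=bot.get_obs();print(o['t'],o['eef_pos'],o['q'],o['contact_force'],o['grasp_force'])
im=bot.read_camera('wrist');import pickle;pickle.dump((im,m),open('held.pkl','wb'))
cv2.imwrite('pics/h.png',im[:,:,::-1])
E
```

```text
6.725 [ 0.4295 -0.0757  0.1227] [ 0.4058  0.2965 -0.4277  2.1938  0.1924  0.685  -0.9407] [ 0.3304  0.0825 -2.5203] 79.23077702522278
```

View pics/h.png

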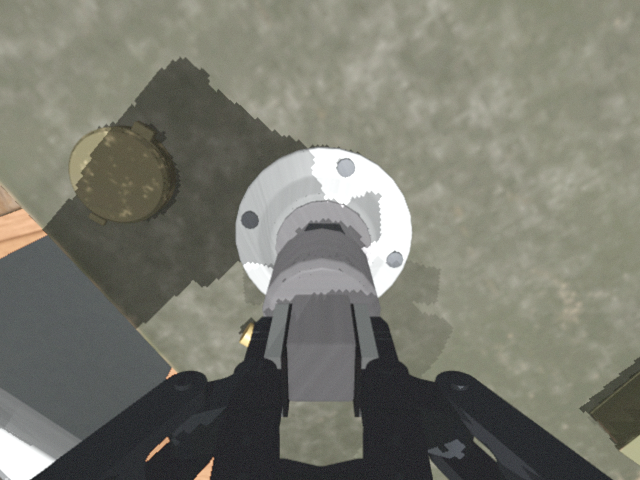

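Emit:
drive_tool:
  commands:
    - {"hand": 0,"translation": [0.7,-0.8,-8],"angular": [0,0,0]}
    - {"hand": 0,"translation": [0.7,-0.8,-16],"angular": [0,0,0]}
    - {"hand": 0,"translation": [0.7,-0.8,-20],"angular": [0,0,0]}
    - {"hand": 0,"translation": [0.7,-0.8,-22],"angular": [0,0,0]}
    - {"hand": 0,"translation": [0.7,-0.8,-24],"angular": [0,0,0]}
    - {"hand": 0,"translation": [0.7,-0.8,-24],"angular": [0,0,0]}

```text
t: 7.52
eef_pos: [0.4298, -0.0778, 0.1015]
tool_rot: [0.001, 0.924, 0.381, -0.001]
contact_force: [-17.2, 2.2, 53.3]
gripper_width: 0.25
grasp_force: 87.3
```

Emit:
drive_tool:
  commands:
    - {"hand": 0,"translation": [0.3,1.3,4],"angular": [0,0,0]}
    - {"hand": 0,"translation": [0.3,1.3,6],"angular": [0,0,-0.15]}
    - {"hand": 0,"translation": [0.3,1.3,6],"angular": [0,0,-0.33]}
    - {"hand": 0,"translation": [0.3,1.3,6],"angular": [0,0,-0.52]}
    - {"hand": 0,"translation": [0.3,1.3,6],"angular": [0,0,-0.52]}
    - {"hand": 0,"translation": [0.3,1.3,6],"angular": [0,0,-0.52]}

```text
t: 8.28
eef_pos: [0.4301, -0.0764, 0.1041]
tool_rot: [-0.0, 0.991, 0.133, -0.0]
contact_force: [0.4, 0.9, -2.0]
gripper_width: 0.244
grasp_force: 79.4
```

```bash
python3 - <<'E'
from h import *
np.set_printoptions(precision=4,suppress=True)
o=bot.get_obs();print(o['t'],o['eef_pos'],o['tool_rot'],o['contact_force'],o['grasp_force'],o['joint_vel'])
E
```

```text
8.275 [ 0.4301 -0.0764  0.1041] [-0.      0.9911  0.1329 -0.0001] [ 0.4321  0.8768 -2.0128] 79.35027480125427 [ 0.0068 -0.0021 -0.0032 -0.0013 -0.0008  0.0008 -0.0078]
```

Emit:
drive_tool:
  commands:
    - {"hand": 0,"translation": [0,0,-2],"angular": [0,0,0]}
    - {"hand": 0,"translation": [0,0,-4],"angular": [0,0,0]}
    - {"hand": 0,"translation": [0,0,-5],"angular": [0,0,0]}
    - {"hand": 0,"translation": [0,0,-5],"angular": [0,0,0]}
    - {"hand": 0,"translation": [0,0,-5],"angular": [0,0,0]}

```text
t: 8.9
eef_pos: [0.4309, -0.0765, 0.1016]
tool_rot: [0.001, 0.991, 0.131, 0.0]
contact_force: [-8.3, 1.1, 33.7]
gripper_width: 0.247
grasp_force: 84.6
```

Emit:
drive_tool:
  commands:
    - {"hand": 0,"translation": [0,0,30],"angular": [0,0,0]}
    - {"hand": 0,"translation": [-1,30,60],"angular": [0,0,0.05]}
    - {"hand": 0,"translation": [-3,85,60],"angular": [0,0,0.15]}
    - {"hand": 0,"translation": [-6,140,60],"angular": [0,0,0.25]}
    - {"hand": 0,"translation": [-8,195,55],"angular": [0,0,0.35]}
    - {"hand": 0,"translation": [-10,245,35],"angular": [0,0,0.41]}
    - {"hand": 0,"translation": [-11,270,0],"angular": [0,0,0.41]}
    - {"hand": 0,"translation": [-11,270,-25],"angular": [0,0,0.41]}
    - {"hand": 0,"translation": [-11,270,-36],"angular": [0,0,0.41]}
    - {"hand": 0,"translation": [-11,270,-39],"angular": [0,0,0.41]}
    - {"hand": 0,"translation": [-11,270,-41],"angular": [0,0,0.41]}
    - {"hand": 0,"translation": [-11,270,-41],"angular": [0,0,0.41]}

```text
t: 10.4
eef_pos: [0.4197, 0.1934, 0.0589]
tool_rot: [0.0, 0.944, 0.33, 0.001]
contact_force: [0.3, -0.6, -2.2]
gripper_width: 0.247
grasp_force: 79.4
```

Emit:
drive_tool:
  commands:
    - {"hand": 0,"translation": [0,0,-1],"angular": [0,0,0]}
    - {"hand": 0,"translation": [0,0,-1.5],"angular": [0,0,0]}
    - {"hand": 0,"translation": [0,0,-1.5],"angular": [0,0,0]}

```text
t: 10.78
eef_pos: [0.4199, 0.1936, 0.0585]
tool_rot: [0.001, 0.944, 0.33, 0.001]
contact_force: [-3.3, -3.3, 15.4]
gripper_width: 0.247
grasp_force: 82.3
```

Emit:
drive_tool:
  commands:
    - {"hand": 0.6,"translation": [0,0,0.5],"angular": [0,0,0]}
    - {"hand": 0.6,"translation": [0,0,0.5],"angular": [0,0,0]}
    - {"hand": 0.6,"translation": [0,0,0.5],"angular": [0,0,0]}
    - {"hand": 0.6,"translation": [0,0,0.5],"angular": [0,0,0]}
    - {"hand": 0.6,"translation": [0,0,40],"angular": [0,0,0]}
    - {"hand": 0.6,"translation": [10,4,90],"angular": [0,0,0]}
    - {"hand": 0.6,"translation": [60,22,103.5],"angular": [0,0,0.06]}
    - {"hand": 0.6,"translation": [110,41,103.5],"angular": [0,0,0.13]}
    - {"hand": 0.6,"translation": [147,54.7,103.5],"angular": [0,0,0.18]}
    - {"hand": 0.6,"translation": [147,54.7,103.5],"angular": [0,0,0.18]}
    - {"hand": 0.6,"translation": [147,54.7,103.5],"angular": [0,0,0.18]}
    - {"hand": 0.6,"translation": [147,54.7,103.5],"angular": [0,0,0.18]}

```text
t: 12.28
eef_pos: [0.5649, 0.2478, 0.1602]
tool_rot: [0.0, 0.91, 0.414, -0.001]
contact_force: [0.1, -0.4, -1.2]
gripper_width: 0.598
grasp_force: 0.0
```

```bash
python3 - <<'E'
from h import *
np.set_printoptions(precision=4,suppress=True)
m=bot.camera_model('wrist');o=bot.get_obs();print(o['t'],o['eef_pos'],o['tool_rot'],o['joint_vel'])
im=bot.read_camera('wrist');import pickle;pickle.dump((im,m),open('sock3.pkl','wb'))
u=proj('wrist',(.566,.248,.06));x,y=map(int,u);print(x-75,y-75)
a=cv2.resize(im[y-75:y+75,x-75:x+75],(600,600),interpolation=cv2.INTER_CUBIC)[:,:,::-1]
t=bot.read_camera('top');b=cv2.resize(t[230:310,200:250],None,fx=4,fy=4)[:,:,::-1]
c=np.zeros((600,800,3),np.uint8);c[:,:600]=a;c[:320,600:]=b
cv2.imwrite('pics/s3.png',c)
E
```

```text
12.275 [0.5649 0.2478 0.1602] [ 0.0002  0.9104  0.4137 -0.0005] [ 0.0008 -0.0038  0.0002 -0.0039  0.0019 -0.0009  0.0026]
248 168
```

View pics/s3.png

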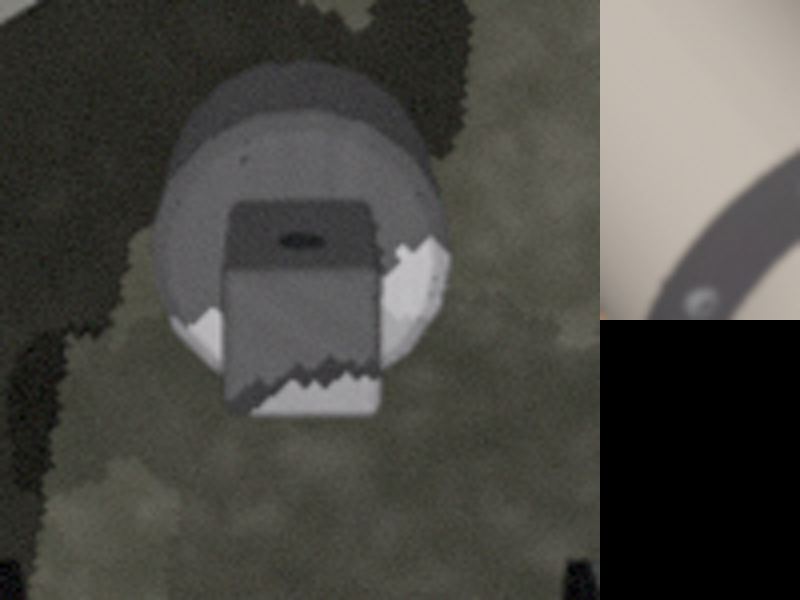

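```bash
python3 - <<'E'
from h import *
import pickle
np.set_printoptions(precision=4,suppress=True)
im,m=pickle.load(open('sock3.pkl','rb'))
Q=np.array([onz('wrist',(248+x/4,168+y/4),.078,m)[:2] for x,y in((223,269),(381,269),(382,415),(224,415))])
e=np.roll(Q,-1,0)-Q
print(Q.mean(0),np.hypot(*e.T)*1e3,np.degrees(np.arctan2(e[:,1],e[:,0]))%90)
o=bot.get_obs();print(o['t'],o['eef_pos'])
bot.read_camera('scene')
print([(r['position'],round(r['score'],2)) for r in bot.find_in('scene','socket_a')])
E
```

```text
[0.5659 0.2485] [21.2488 21.3947 21.918  21.387 ] [48.7845 50.1961 48.7801 48.4037]
12.375 [0.5654 0.2479 0.1605]
[([268.9, 254.5], 0.81), ([227.4, 279.9], 0.79), ([287.2, 295.1], 0.75), ([168.6, 287.4], 0.75), ([187.2, 307.2], 0.64)]
```

Emit:
drive_tool:
  commands:
    - {"hand": 0.6,"translation": [0.7,0.6,-45],"angular": [0,0,0]}
    - {"hand": 0.6,"translation": [0.7,0.6,-85],"angular": [0,0,0]}
    - {"hand": 0.6,"translation": [0.7,0.6,-101.5],"angular": [0,0,0]}
    - {"hand": 0.6,"translation": [0.7,0.6,-101.5],"angular": [0,0,0]}
    - {"hand": 0,"translation": [0.7,0.6,-101.5],"angular": [0,0,0]}
    - {"hand": 0,"translation": [0.7,0.6,-101.5],"angular": [0,0,0]}
    - {"hand": 0,"translation": [0.7,0.6,-101.5],"angular": [0,0,0]}
    - {"hand": 0,"translation": [0.7,0.6,-101.5],"angular": [0,0,0]}
    - {"hand": 0,"translation": [0.7,0.6,-101.5],"angular": [0,0,0]}
  force: 80

```text
t: 13.6
eef_pos: [0.568, 0.2495, 0.0607]
tool_rot: [0.0, 0.911, 0.413, 0.002]
contact_force: [-1.0, 0.3, 7.2]
gripper_width: 0.243
grasp_force: 78.9
```

Emit:
drive_tool:
  commands:
    - {"hand": 0,"translation": [0,0,40],"angular": [0,0,0]}
    - {"hand": 0,"translation": [-8,-20,85],"angular": [0,0,0]}
    - {"hand": 0,"translation": [-30,-70,100],"angular": [0,0,-0.02]}
    - {"hand": 0,"translation": [-53,-125,100],"angular": [0,0,-0.04]}
    - {"hand": 0,"translation": [-76,-180,100],"angular": [0,0,-0.06]}
    - {"hand": 0,"translation": [-99,-235,100],"angular": [0,0,-0.06]}
    - {"hand": 0,"translation": [-120,-287,95],"angular": [0,0,-0.06]}
    - {"hand": 0,"translation": [-134,-318,80],"angular": [0,0,-0.06]}
    - {"hand": 0,"translation": [-136.5,-325,64],"angular": [0,0,-0.06]}
    - {"hand": 0,"translation": [-136.5,-325,64],"angular": [0,0,-0.06]}
    - {"hand": 0,"translation": [-136.5,-325,64],"angular": [0,0,-0.06]}
    - {"hand": 0,"translation": [-136.5,-325,64],"angular": [0,0,-0.06]}

```text
t: 15.1
eef_pos: [0.4311, -0.0754, 0.1235]
tool_rot: [0.0, 0.922, 0.387, 0.001]
contact_force: [-0.2, -0.1, -1.3]
gripper_width: 0.242
grasp_force: 78.6
```

```bash
python3 - <<'E'
from h import *
import pickle
np.set_printoptions(precision=4,suppress=True)
m=bot.camera_model('wrist');o=bot.get_obs();print(o['t'],o['eef_pos'],o['tool_rot'],o['contact_force'])
im=bot.read_camera('wrist')
im0,m0=pickle.load(open('held.pkl','rb'))
# compare held adapter's front edge / barrel with previous one
p=cv2.resize(np.vstack([im0[200:420,220:420],im[200:420,220:420]])[:, :],None,fx=1.35,fy=1.35)
cv2.imwrite('pics/h2.png',np.hstack([p[:297],p[297:594]])[:,:,::-1])
E
```

```text
15.1 [ 0.4311 -0.0754  0.1235] [0.0003 0.9222 0.3867 0.0007] [-0.2173 -0.1327 -1.2747]
```

View pics/h2.png

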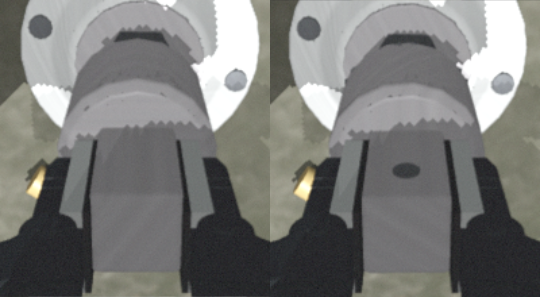

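Emit:
drive_tool:
  commands:
    - {"hand": 0,"translation": [0,0,-8],"angular": [0,0,0]}
    - {"hand": 0,"translation": [0,0,-15],"angular": [0,0,0]}
    - {"hand": 0,"translation": [0,0,-19],"angular": [0,0,0]}
    - {"hand": 0,"translation": [0,0,-21],"angular": [0,0,0]}
    - {"hand": 0,"translation": [0,0,-22],"angular": [0,0,0]}
    - {"hand": 0,"translation": [0,0,-22],"angular": [0,0,0]}

```text
t: 15.9
eef_pos: [0.4304, -0.0762, 0.1009]
tool_rot: [0.0, 0.922, 0.386, 0.0]
contact_force: [-0.8, -0.7, -2.1]
gripper_width: 0.245
grasp_force: 78.6
```

Emit:
drive_tool:
  commands:
    - {"hand": 0,"translation": [0,0,-2],"angular": [0,0,0]}
    - {"hand": 0,"translation": [0,0,-4],"angular": [0,0,0]}
    - {"hand": 0,"translation": [0,0,-6],"angular": [0,0,0]}
    - {"hand": 0,"translation": [0,0,-6],"angular": [0,0,0]}

```text
t: 16.4
eef_pos: [0.4315, -0.0758, 0.095]
tool_rot: [0.0, 0.922, 0.386, 0.001]
contact_force: [3.7, 1.9, -2.3]
gripper_width: 0.245
grasp_force: 78.6
```

Emit:
drive_tool:
  commands:
    - {"hand": 0,"translation": [0,0,-2],"angular": [0,0,0]}
    - {"hand": 0,"translation": [0,0,-4],"angular": [0,0,0]}
    - {"hand": 0,"translation": [0,0,-6],"angular": [0,0,0]}
    - {"hand": 0,"translation": [0,0,-8],"angular": [0,0,0]}
    - {"hand": 0,"translation": [0,0,-10],"angular": [0,0,0]}
    - {"hand": 0,"translation": [0,0,-10],"angular": [0,0,0]}

```text
t: 17.15
eef_pos: [0.4318, -0.0756, 0.0865]
tool_rot: [0.001, 0.922, 0.386, 0.001]
contact_force: [-2.9, 3.7, 23.7]
gripper_width: 0.244
grasp_force: 82.2
```

Emit:
drive_tool:
  commands:
    - {"hand": 0,"translation": [0,0,-1],"angular": [0,0,0]}
    - {"hand": 0,"translation": [0,0,-2],"angular": [0,0,0]}
    - {"hand": 0,"translation": [0,0,-2],"angular": [0,0,0]}
    - {"hand": 0,"translation": [0,0,-2],"angular": [0,0,0]}

```text
t: 17.65
eef_pos: [0.4319, -0.0756, 0.0864]
tool_rot: [0.001, 0.922, 0.386, 0.001]
contact_force: [-11.2, 4.6, 53.3]
gripper_width: 0.246
grasp_force: 86.7
```

```bash
python3 - <<'E'
from h import *
o=bot.get_obs();print(o['t'],o['eef_pos'],o['contact_force'],o['grasp_force'])
m=bot.camera_model('wrist');a=bot.read_camera('wrist')[150:450,190:450]
s=bot.read_camera('scene')[220:340,150:420]
a=cv2.resize(a,(400,460));s=cv2.resize(s,(400,178),interpolation=cv2.INTER_CUBIC)
c=np.zeros((460,800,3),np.uint8);c[:,:400]=a;c[:178,400:]=s
cv2.imwrite('pics/f.png',c[:,:,::-1])
E
```

```text
17.65 [ 0.43189652 -0.07558501  0.0863992 ] [-11.17305493   4.60835235  53.30688544] 86.7225193977356
```

View pics/f.png

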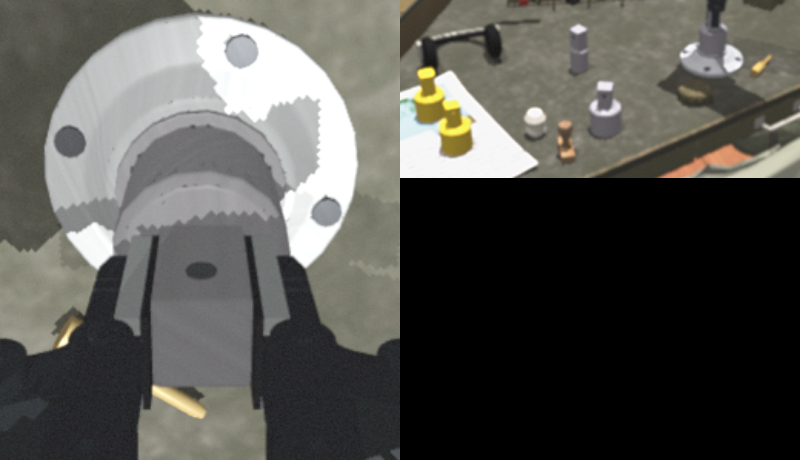

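The wrist view shows the socket's rim flat on the washer with the nut fully covered. The scene view shows the other wide socket and the slim one still upright. Under extra push the height stayed put, so I'm handing in.

```bash
python3 -c "
from station import bot
print(bot.hand_in())"
```

```text
the job is handed in; nothing more can be done
None
```

The wide socket that had stood farther from the robot fits: it is pressed fully home on the nut, rim on the washer, and still gripped by its adapter. The other wide socket stopped on top of the nut and is back in its place. The slim socket was never touched, and I handed the job in at about 17.7 s; no verdict was reported.

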